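# Cap four culture bottles from a stack of caps

### The job

Take the stack of dust caps apart and put each cap, mouth down, on the culture bottle of its own size: the largest cap on the largest bottle, the next on the next, down to the smallest. Every cap must be fully home, lying flat on the mouth of its bottle. Leave the bottles standing where they are, and do not disturb the picked mushroom or the hygrometer.

Things in the scene. Friction and masses are not known exactly. Their poses are not given: they have to be found in the camera images.
- cap_giant: The largest of four loose rigid white plastic caps, stacked mouth down, largest at the bottom. Outer diameter 68 mm, height 24 mm: flat top 4 mm thick over an open skirt 20 mm deep inside, wall 2.5 mm (inside diameter 63 mm). Origin at the centre of the skirt's lower edge, z up; its top is 24 mm above. Yaw means nothing. 34 g.
- cap_large: The second largest of four loose rigid white plastic caps, stacked mouth down, largest at the bottom. Outer diameter 57 mm, height 24 mm: flat top 4 mm thick over an open skirt 20 mm deep inside, wall 2.5 mm (inside diameter 52 mm). Origin at the centre of the skirt's lower edge, z up; its top is 24 mm above. Yaw means nothing. 28 g.
- cap_medium: The third largest of four loose rigid white plastic caps, stacked mouth down, largest at the bottom. Outer diameter 46 mm, height 24 mm: flat top 4 mm thick over an open skirt 20 mm deep inside, wall 2.5 mm (inside diameter 41 mm). Origin at the centre of the skirt's lower edge, z up; its top is 24 mm above. Yaw means nothing. 23 g.
- cap_small: The smallest of four loose rigid white plastic caps, stacked mouth down, largest at the bottom. Outer diameter 35 mm, height 24 mm: flat top 4 mm thick over an open skirt 20 mm deep inside, wall 2.5 mm (inside diameter 30 mm). Origin at the centre of the skirt's lower edge, z up; its top is 24 mm above. Yaw means nothing. 18 g.
- bottle_giant: The largest of four full cream-coloured bottles standing loose: 140 mm tall to the mouth, body 84 mm across. Neck: the top 26 mm, 54 mm across, narrowing over the last 20 mm to 49 mm at the flat mouth (4.5 to 7 mm play inside its cap). Origin at the centre of the underside, z up; with the cap fully home the cap's origin is 120 mm above it. Yaw means nothing.
- bottle_large: The second largest of four full cream-coloured bottles standing loose: 120 mm tall to the mouth, body 72 mm across. Neck: the top 26 mm, 43 mm across, narrowing over the last 20 mm to 38 mm at the flat mouth (4.5 to 7 mm play inside its cap). Origin at the centre of the underside, z up; with the cap fully home the cap's origin is 100 mm above it. Yaw means nothing.
- bottle_medium: The third largest of four full cream-coloured bottles standing loose: 100 mm tall to the mouth, body 62 mm across. Neck: the top 26 mm, 32 mm across, narrowing over the last 20 mm to 27 mm at the flat mouth (4.5 to 7 mm play inside its cap). Origin at the centre of the underside, z up; with the cap fully home the cap's origin is 80 mm above it. Yaw means nothing.
- bottle_small: The smallest of four full cream-coloured bottles standing loose: 85 mm tall to the mouth, body 52 mm across. Neck: the top 26 mm, 21 mm across, narrowing over the last 20 mm to 16 mm at the flat mouth (4.5 to 7 mm play inside its cap). Origin at the centre of the underside, z up; with the cap fully home the cap's origin is 65 mm above it. Yaw means nothing.
- mushroom: A picked button mushroom standing on its stem on the bench, 42 mm tall, brown cap 42 mm across. Origin under the stem. Not part of the job, leave it alone.
- hygrometer: A small white box with a dark display, 34 x 44 x 18 mm, lying loose on the bench. Origin under its centre. Not part of the job, leave it alone.

How it is judged (in metres and radians):
At the end, for the whole second after the job is handed in: Each cap sits over the neck of the bottle of its own size: within 10 mm of its axis, its height within +3/-4 mm of fully home, tilted less than 0.1 rad, released and at rest; each bottle upright (under 0.1 rad) and within 30 mm of where it stood at the start (horizontal distance between cap_giant and bottle_giant below 0.01 m and z of cap_giant in the frame of bottle_giant between 0.116 and 0.123 m and angle between each of cap_giant, bottle_giant, cap_large, bottle_large, cap_medium, bottle_medium, cap_small, bottle_small's own z axis and vertical below 0.1 rad and distance of each of bottle_giant, bottle_large, bottle_medium, bottle_small from where it was at the start of the episode below 0.03 m and linear speed of each of cap_giant, bottle_giant, cap_large, bottle_large, cap_medium, bottle_medium, cap_small, bottle_small below 0.02 m/s and contact force between each of cap_giant, cap_large, cap_medium, cap_small and the fingers below 0.1 N and horizontal distance between cap_large and bottle_large below 0.01 m and z of cap_large in the frame of bottle_large between 0.096 and 0.103 m and horizontal distance between cap_medium and bottle_medium below 0.01 m and z of cap_medium in the frame of bottle_medium between 0.076 and 0.083 m and horizontal distance between cap_small and bottle_small below 0.01 m and z of cap_small in the frame of bottle_small between 0.061 and 0.068 m); the robot touches nothing.
It fails at once if a bottle is tipped, or pushed more than 30 mm from its place (angle between any of bottle_giant, bottle_large, bottle_medium, bottle_small's own z axis and vertical above 0.35 rad or distance of any of bottle_giant, bottle_large, bottle_medium, bottle_small from where it was at the start of the episode above 0.03 m).
It fails at once if the mushroom is moved more than 20 mm (distance of mushroom from where it was at the start of the episode above 0.02 m).
It fails at once if the hygrometer is moved more than 20 mm (distance of hygrometer from where it was at the start of the episode above 0.02 m).
It also fails if it takes over 115 s, if anything falls off the work surface, if the arm or the gripper's body presses on something with over 40 N, if the wrist force passes 120 N, or if a joint passes its speed limit or range.

### The arm

A 6-joint arm with a two-finger parallel gripper is mounted at the origin on the work surface. World frame = base frame: x ahead of the robot, y to its left, z up, the work surface at z = 0. Lengths are in mm, angles in rad, forces in N, time in s.
With the tool pointing down it reaches from about 275 to 750 mm from the base axis. Payload 10.2 kg.
Tool frame: the origin (TCP) lies midway between the tips of the shut fingers; the grasp point (between the pads) lies 19 mm behind it (ctrl.grip_depth is the distance from the TCP to the grasp point, in mm); y points along the fingers, x is the direction in which the jaws open and shut, and the axes are right-handed (so a half turn about y gives the same grasp; the last joint's range is limited). The gripper opens to 85 mm and grips with 20 to 120 N. Pads are 22 mm wide; open, the fingers measure 114 mm over their backs; the gripper's body (76 mm by 85 mm) begins 54 mm behind the grasp point. The pads swing forward as they close: fully open they stand 13 mm farther back than shut.
Start: joints at [1.061, 0.313, 1.498, -0, 1.331, -0.223], TCP at [148.527, 503.558, 231.294] pointing down, gripper open.
Joint ranges: [-2.94, 2.94], [-0.97, 2.17], [0.19, 2.56], [-1.23, 4.37], [0.02, 3.11], [-2.88, 2.88]. Speed limits (rad/s): [2.39, 2.39, 3.01, 3.14, 3.14, 3.14].

### API

Orientations are given as a unit quaternion [w, x, y, z].
In Python, from rig import ctrl gives the robot as it stands. The module is installed in compiled form; this text tells all that it offers.
- The arm moves only by the tool drive_tool, never from a script. Its arguments are lists of equal length, an entry for each row: "gripper": the closure, from 0 (fully open) to 1 (shut); "offset": the shift along the tool's x, y, z in m, a list of three; "turn": the turn about the tool's y in degrees. In form: {"gripper": [gripper, ...], "offset": [[tx, ty, tz], ...], "turn": [turn, ...]}. A call has 1 to 20 rows; each row shifts and turns the commanded pose from where the row before left it, along the tool's axes as they then stand; what a row does not reach is not made up. A row lasts 1/12 s, in which the tool goes at most 41.7 mm and 7.16 degrees, less where a joint would pass 70% of its speed; a pose out of reach is approached as far as the arm can. A call is refused whole if a number of a shift passes 0.0417 or a number of a turn 7.16, either way. A call with a gripper value outside its range is refused whole. The fingers move at their own pace and stop on an object; "force" is the grip in N (left out, the last holds). Time passes only in rows, so rows that do not move let the fingers close. It gives the time, the measured TCP pose, the force and the opening at its end, in the units of the state.
- ctrl.sense(): the state, without advancing time (a new reading comes with each control period).
- ctrl.capture(name): name is "side" or "top"; returns (picture, depth): 384x512x3 uint8, red, green, blue; 384x512 float32, mm along the optical axis (not along the pixel's ray), 0 where there is no reading.
- ctrl.camera_params(name): a dict with "fovy" (degrees; the focal length in pixels is half the picture's height over the tangent of half this angle, whatever the lens; pixels are square), "cx", "cy" (the principal point, pixels), "view" (4x4, takes a point from world to camera coordinates). Camera axes: x right, y down, z forward; pixel columns grow to the right and rows downward; lengths in mm; the calibration is good to about 2 mm. A picture is of the moment at which its call begins. camera_params takes no time and is no camera call.
- ctrl.finish_job(): hands the job in, once; it reports no verdict.
Trained networks look in the newest picture that a camera, given by its name, has taken for a name from the list of things; names that differ only in an ending like _2 or _b are one class to them, and where a whole thing is asked for, a point or a joint stands for the part that bears it (a point fixed in the world has none). Each returns a list of dicts, best first, with "score" (0 to 1); they miss things now and then, are a little off and sometimes report something else, mostly with a low value. They report only what shows in the picture. A call takes as long as a camera call.
- ctrl.boxes_of(camera, query): "centre" ([x, y, z] in mm, in the coordinates of the camera as it stood for that picture, good to about 4 mm: the middle of the surface that is visible of it).
- ctrl.regions_of(camera, query): "mask" (384x512 bool, what is visible of it).
- ctrl.pinpoint(camera, query): "centre" ([x, y, z] in mm, in the coordinates of the camera as it stood for that picture, good to about 4 mm: a listed point, or the origin of a listed thing).
The state is a dict: "time_s": time; "joints": joint angles; "dq": joint speeds; "tau": joint torques, N m; "eef_pos": TCP position; "ee_rot": TCP orientation; "force": force on the tool from outside, world axes, zero at the start; "wrist_torque": the same for the moment, N m; "grip_width": opening from 0.0 (shut) to 1.0 (fully open).
Only numpy, scipy, OpenCV 4.12 (cv2) and the standard library are available. Lean on these libraries where they do the work, as an engineer would, in place of code of your own. Each camera call takes 0.05 s, during which the arm holds its last target.

## Working session

There is one attempt and no reset: what is moved stays moved. The work goes in short steps, Python scripts to look and compute and a tool call to move; the robot and the scene stay as the last step left them, time stands still between calls to the robot, and variables do not carry over. Pictures are saved under pics/ and viewed, and the job is handed in when it is done.

Besides the shell and the picture viewer there is one more tool, called after ">>>" by a JSON object that holds its "name" and its "arguments", one argument or row to a line. drive_tool: Moves the arm, as the interface text tells. Its arguments: {"type":"object","properties":{"gripper":{"type":"array","items":{"type":"number"}},"offset":{"type":"array","items":{"type":"array","items":{"type":"number"}}},"turn":{"type":"array","items":{"type":"number"}},"force":{"type":"number"}},"required":["gripper","offset","turn"]}

```bash
mkdir -p pics; ls; python3 - <<'E'
from rig import ctrl
import cv2, numpy as np
print(ctrl.sense())
for n in ("side","top"):
    p,d=ctrl.capture(n)
    print(n,ctrl.camera_params(n))
    cv2.imwrite(f"pics/{n}0.png",p[:,:,::-1]); np.save(f"{n}0.npy",d)
    cv2.imwrite
E
```

```text
pics
{'time_s': 0.0, 'joints': array([ 1.06059448e+00,  3.13461022e-01,  1.49843731e+00,  7.56714937e-06,
        1.33098803e+00, -2.23358161e-01]), 'dq': array([ 1.16346223e-03,  8.95577515e-05, -3.52402957e-04, -1.36739325e-03,
       -1.13017775e-03,  2.01938354e-04]), 'tau': array([ 1.62280423e-03, -4.12268507e+01, -2.59744066e+01, -7.52445385e-05,
        4.12470661e-03, -1.69012333e-05]), 'eef_pos': array([148.39817983, 503.32596879, 230.72934635]), 'ee_rot': array([-0.56614839,  0.5665155 ,  0.42298147, -0.42381938]), 'force': array([0.25524993, 0.30698522, 0.25390113]), 'wrist_torque': array([-0.00321122,  0.02903066, -0.01322755]), 'grip_width': 0.9972302371018348}
side {'fovy': 49.55733869024482, 'cx': 262.15429499285835, 'cy': 194.8787269430175, 'view': array([[-9.09353865e-01, -4.15794829e-01, -1.37916008e-02,
         4.69296914e+02],
       [-2.80192718e-01,  6.36619894e-01, -7.18475575e-01,
         2.15943767e+02],
       [ 3.07518436e-01, -6.49484235e-01, -6.95415445e-01,
         8.33000050e+02],
       [ 0.00000000e+00,  0.00000000e+00,  0.00000000e+00,
         1.00000000e+00]])}
top {'fovy': 42.41439284295669, 'cx': 253.84656928280853, 'cy': 199.09668031662912, 'view': array([[-1.91540098e-02, -9.99810247e-01, -3.54867904e-03,
         2.00325156e+01],
       [-9.97386897e-01,  1.93546347e-02, -6.96044199e-02,
         5.11444930e+02],
       [ 6.96598957e-02,  2.20620224e-03, -9.97568359e-01,
         1.40024795e+03],
       [ 0.00000000e+00,  0.00000000e+00,  0.00000000e+00,
         1.00000000e+00]])}
```

View pics/side0.png

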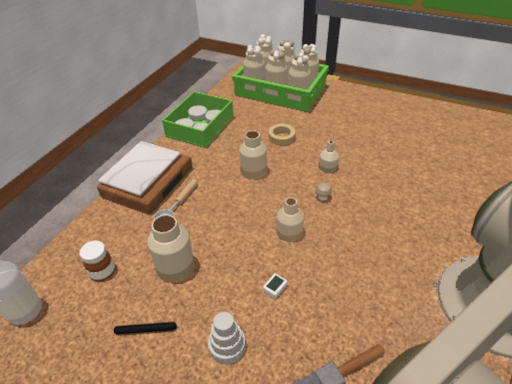

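View pics/top0.png

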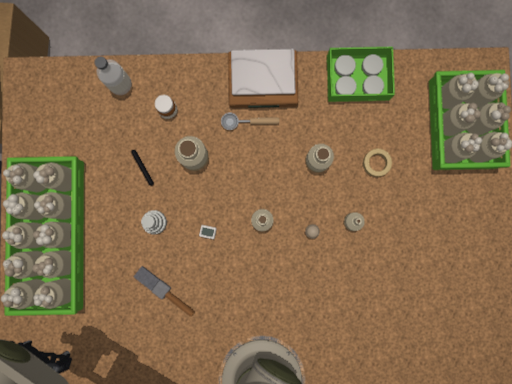

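```bash
cat > h.py <<'E'
from rig import ctrl
import numpy as np, cv2
def K(n):
    c=ctrl.camera_params(n); return 192/np.tan(np.radians(c['fovy']/2)),c['cx'],c['cy'],c['view']
def cloud(n,d):
    f,cx,cy,V=K(n); v,u=np.mgrid[:384,:512]
    P=np.stack([(u-cx)/f*d,(v-cy)/f*d,d],-1)
    return (P-V[:3,3])@V[:3,:3]
def c2w(n,c):
    V=K(n)[3]; return (np.array(c)-V[:3,3])@V[:3,:3]
def proj(n,p):
    f,cx,cy,V=K(n); q=V[:3,:3]@np.array(p,float)+V[:3,3]; return f*q[0]/q[2]+cx,f*q[1]/q[2]+cy
E
python3 - <<'E'
from h import *
for n in ("top","side"):
    for q in ["cap_giant","cap_large","cap_medium","cap_small","bottle_giant","bottle_large","bottle_medium","bottle_small","mushroom","hygrometer"]:
        r=ctrl.pinpoint(n,q)[:3]
        print(n,q,[(round(x['score'],2),c2w(n,x['centre']).round(1).tolist()) for x in r])
E
```

```text
top cap_giant [(0.43, [456.5, 301.5, -1.3])]
top cap_large [(0.47, [455.6, 303.8, 25.1]), (0.19, [453.3, -11.8, -0.5])]
top cap_medium [(0.58, [455.6, 303.0, 48.8])]
top cap_small [(0.53, [449.4, 301.8, 74.2])]
top bottle_giant [(0.58, [641.2, 184.7, -2.2]), (0.2, [425.0, 140.6, 4.0])]
top bottle_large [(0.8, [621.3, -177.2, -3.1])]
top bottle_medium [(0.65, [451.6, -10.6, -0.2])]
top bottle_small [(0.57, [441.9, -272.8, 5.1])]
top mushroom [(0.5, [416.5, -151.3, 2.2]), (0.35, [454.8, 297.4, 0.2])]
top hygrometer [(0.75, [423.2, 140.5, 4.7])]
side cap_giant [(0.83, [448.7, 297.7, -4.7])]
side cap_large [(0.9, [448.0, 300.4, 21.7])]
side cap_medium [(0.88, [448.0, 299.0, 45.6])]
side cap_small [(0.96, [453.1, 298.3, 67.3]), (0.34, [449.4, 298.6, 44.2])]
side bottle_giant [(0.96, [641.6, 187.7, -4.5])]
side bottle_large [(0.68, [621.2, -173.6, -3.2])]
side bottle_medium [(0.56, [451.7, -9.8, 4.1])]
side bottle_small [(0.94, [440.3, -271.9, 0.3])]
side mushroom [(0.7, [640.5, 184.9, -4.3]), (0.57, [445.1, -268.6, -1.5])]
side hygrometer [(0.81, [422.2, 146.3, -4.9])]
```

```bash
python3 - <<'E'
from h import *
from scipy.spatial.transform import Rotation as R
s=ctrl.sense(); q=s['ee_rot']; M=R.from_quat(q[[1,2,3,0]]).as_matrix(); print(M.round(3)); print(ctrl.grip_depth)
guess={'stack':(452,301,150),'giant':(641,186,180),'large':(621,-175,160),'medium':(452,-10,140),'small':(441,-272,130)}
for n in ("top","side"):
    d=np.load(n+"0.npy"); P=cloud(n,d)
    ok=d>0
    for k,(x,y,h) in guess.items():
        m=ok&(np.hypot(P[...,0]-x,P[...,1]-y)<50)&(P[...,2]>8)&(P[...,2]<h)
        Q=P[m]; zt=np.percentile(Q[:,2],98)
        print(n,k,m.sum(),'ztop',zt.round(1),end=' ')
        # slabs
        H={'stack':[96,72,48,24],'giant':[140],'large':[120],'medium':[100],'small':[85]}[k]
        for hh in H:
            T=Q[abs(Q[:,2]-hh)<5]
            if len(T)<4: continue
            (cx,cy),r=cv2.minEnclosingCircle(T[:,:2].astype(np.float32))
            print(hh,len(T),np.median(T[:,2]).round(1),(round(cx,1),round(cy,1)),'r',round(r,1),end=' | ')
        print()
for n in ("top","side"):
    p=cv2.imread(f"pics/{n}0.png")
    t=[]
    for k,(x,y,h) in guess.items():
        u,v=proj(n,(x,y,60)); u,v=int(u),int(v)
        t.append(cv2.resize(p[max(v-35,0):v+35,max(u-35,0):u+35],(266,266),interpolation=cv2.INTER_CUBIC))
    t.append(t[0]*0)
    cv2.imwrite(f"pics/{n}0z.png",np.vstack([np.hstack(t[:3]),np.hstack(t[3:])]))
E
```

```text
[[ 0.283  0.    -0.959]
 [ 0.959  0.     0.283]
 [ 0.    -1.    -0.   ]]
18.700000000000003
top stack 469 ztop 99.4 96 123 95.9 (450.9, 299.6) r 17.8 | 72 66 72.3 (452.0, 299.7) r 23.5 | 48 84 47.9 (450.5, 299.1) r 29.0 | 24 92 24.4 (451.0, 298.5) r 34.3 | 
top giant 876 ztop 145.0 140 253 140.7 (639.8, 184.2) r 25.1 | 
top large 622 ztop 125.6 120 147 120.8 (621.5, -174.7) r 19.5 | 
top medium 396 ztop 104.3 100 77 100.5 (450.6, -10.0) r 13.7 | 
top small 309 ztop 88.9 85 27 85.8 (440.9, -270.1) r 7.3 | 
side stack 1409 ztop 96.6 96 314 95.0 (449.5, 301.4) r 17.9 | 72 188 71.2 (449.1, 302.6) r 22.7 | 48 224 47.1 (448.6, 302.5) r 28.7 | 24 250 23.1 (449.7, 301.4) r 33.8 | 
side giant 2299 ztop 140.4 140 398 139.1 (639.2, 186.6) r 25.9 | 
side large 1037 ztop 120.1 120 122 118.9 (620.8, -173.9) r 20.2 | 
side medium 888 ztop 99.9 100 106 98.8 (448.5, -8.3) r 15.1 | 
side small 424 ztop 83.4 85 24 83.1 (442.5, -267.6) r 9.3 |
```

View pics/top0z.png

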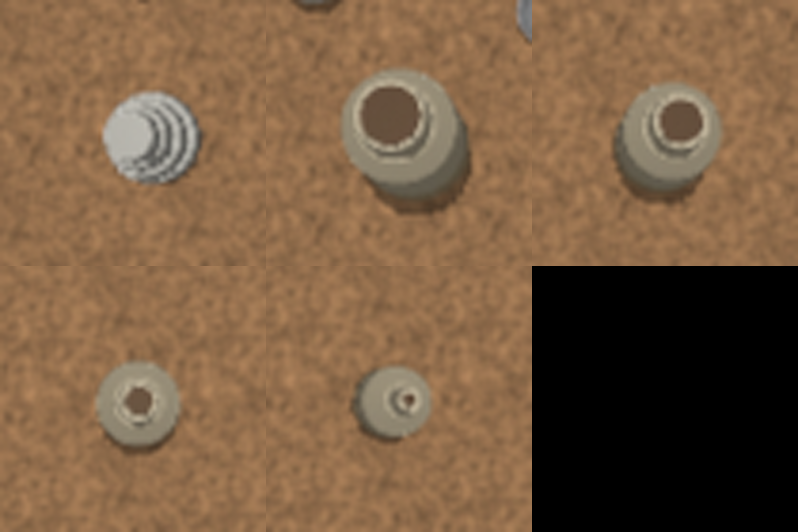

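View pics/side0z.png

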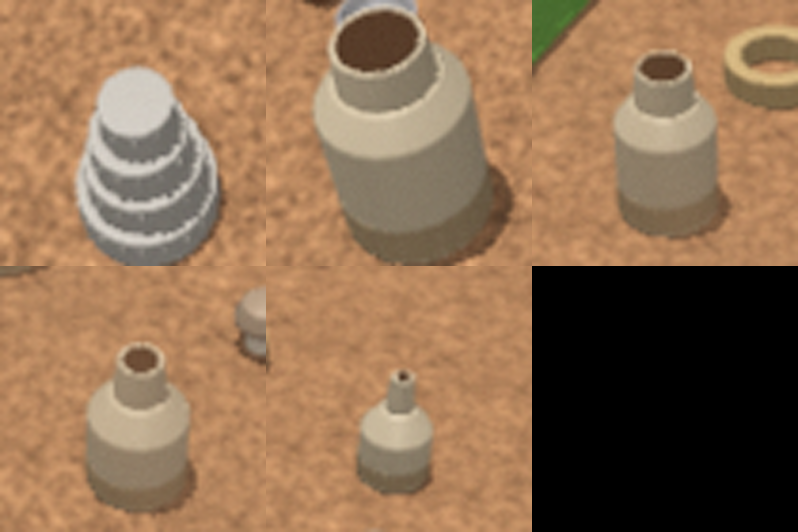

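>>> {"name": "drive_tool", "arguments": {
  "gripper": [0,0,0,0,0,0,0,0,0,0,0,0,0,0,0,0,0],
  "offset": [
    [0,0,0],
    [0,0,0],
    [0,0,0],
    [-0.0145,0,-0.0216],
    [-0.0145,0,-0.0216],
    [-0.0145,0,-0.0216],
    [-0.0145,0,-0.0216],
    [-0.0145,0,-0.0216],
    [-0.0145,0,-0.0216],
    [-0.0145,0,-0.0216],
    [-0.0145,0,-0.0216],
    [-0.0145,0,-0.0216],
    [-0.0145,0,-0.0216],
    [-0.0145,0,-0.0216],
    [-0.0145,0,-0.0216],
    [-0.0145,0,-0.0216],
    [-0.0145,0,-0.0216]
  ],
  "turn": [-5.5,-5.5,-5.4,0,0,0,0,0,0,0,0,0,0,0,0,0,0],
  "force": 30
}}

```text
time_s: 2.52
eef_pos: [451.8, 299.5, 231.3]
ee_rot: [-0.5, 0.5, 0.5, -0.5]
force: [-0.7, 0.1, 0.0]
grip_width: 1.0
```

>>> {"name": "drive_tool", "arguments": {
  "gripper": [0,0,0,0,0,0,0,0,0,0],
  "offset": [
    [0.0008,0.019,0.0015],
    [0,0.019,0],
    [0,0.019,0],
    [0,0.019,0],
    [0,0.019,0],
    [0,0.019,0],
    [0,0.019,0],
    [0,0.015,0],
    [0,0.006,0],
    [0,0,0]
  ],
  "turn": [0,0,0,0,0,0,0,0,0,0]
}}

```text
time_s: 3.35
eef_pos: [448.8, 300.9, 76.2]
ee_rot: [0.5, -0.5, -0.499, 0.501]
force: [0.4, -0.1, 0.7]
grip_width: 1.001
```

```bash
cat > snap.py <<'E'
import sys; from h import *
tag=sys.argv[1]; x,y,z=map(float,sys.argv[2:5]); w=int(sys.argv[5]) if len(sys.argv)>5 else 50
t=[]
for n in ("top","side"):
    p,d=ctrl.capture(n); np.save(f"{n}_{tag}.npy",d)
    cv2.imwrite(f"pics/{n}_{tag}_full.png",p[:,:,::-1])
    u,v=[int(a) for a in proj(n,(x,y,z))]; u=min(max(u,w),512-w); v=min(max(v,w),384-w)
    t.append(cv2.resize(p[v-w:v+w,u-w:u+w,::-1],(400,400),interpolation=cv2.INTER_CUBIC)); print(n,'crop origin',u-w,v-w,'scale',400/2/w)
cv2.imwrite(f"pics/{tag}.png",np.hstack(t))
E
python3 snap.py a1 450 300 80
```

```text
top crop origin 98 172 scale 4.0
side crop origin 174 273 scale 4.0
```

View pics/a1.png

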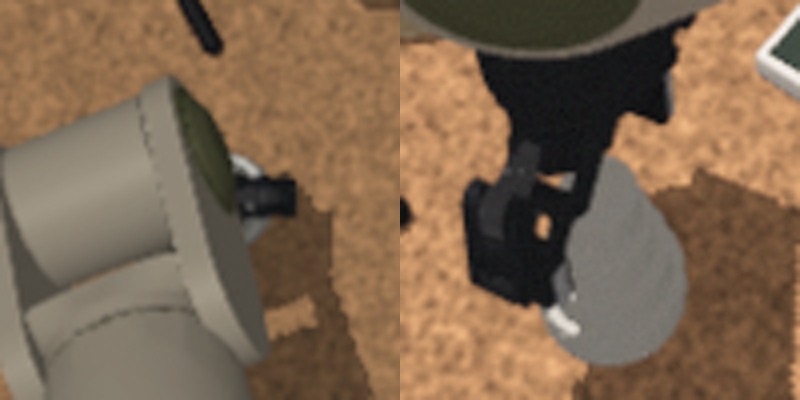

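>>> {"name": "drive_tool", "arguments": {
  "gripper": [0.4,0.5,0.55,0.6,0.7,0.8,1,1,1,1],
  "offset": [
    [0,0,-0.001],
    [0,0,0],
    [0,0,0],
    [0,0,0],
    [0,0,0],
    [0,0,0],
    [0,0,0],
    [0,0,0],
    [0,0,0],
    [0,0,0]
  ],
  "turn": [0,0,0,0,0,0,0,0,0,0]
}}

```text
time_s: 4.28
eef_pos: [450.5, 301.3, 77.8]
ee_rot: [-0.5, 0.5, 0.5, -0.5]
force: [-1.0, -0.6, 6.0]
grip_width: 0.39
```

>>> {"name": "drive_tool", "arguments": {
  "gripper": [1,1,1,1,1,1,1,1,1,1,1],
  "offset": [
    [0,-0.003,0],
    [0,-0.006,0],
    [0,-0.012,0],
    [0,-0.018,0],
    [0,-0.02,0],
    [0,-0.02,0],
    [0,-0.02,0],
    [0,-0.02,0],
    [0,-0.02,0],
    [0,-0.01,0],
    [0,0,0]
  ],
  "turn": [0,0,0,0,0,0,0,0,0,0,0]
}}

```text
time_s: 5.2
eef_pos: [451.0, 301.5, 228.4]
ee_rot: [-0.5, 0.501, 0.501, -0.499]
force: [0.7, 0.4, -0.7]
grip_width: 0.388
```

```bash
python3 snap.py a2 450 300 120 60
```

```text
top crop origin 84 161 scale 3.3333333333333335
side crop origin 162 251 scale 3.3333333333333335
```

View pics/a2.png

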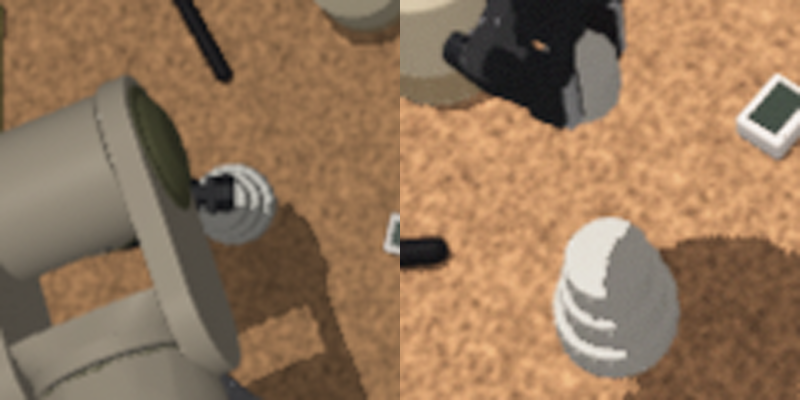

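>>> {"name": "drive_tool", "arguments": {
  "gripper": [1,1,1,1,1,1,1,1,1,1,1,1,1,1,1,1,1,1,1,1],
  "offset": [
    [-0.015,0,0.0005],
    [-0.025,0,0.0005],
    [-0.03,0,0.0005],
    [-0.032,0,0.0005],
    [-0.032,0,0.0005],
    [-0.032,0,0.0005],
    [-0.032,0,0.0005],
    [-0.032,0,0.0005],
    [-0.032,0,0.0005],
    [-0.032,0,0.0005],
    [-0.032,0,0.0005],
    [-0.032,0,0.0005],
    [-0.032,0,0.0005],
    [-0.032,0,0.0005],
    [-0.032,0,0.0005],
    [-0.032,0,0.0005],
    [-0.032,0,0.0005],
    [-0.028,0,0.0005],
    [-0.02,0,0.0005],
    [-0.005,0,0]
  ],
  "turn": [0,0,0,0,0,0,0,0,0,0,0,0,0,0,0,0,0,0,0,0]
}}

```text
time_s: 6.97
eef_pos: [439.7, -272.1, 224.4]
ee_rot: [0.502, -0.5, -0.499, 0.499]
force: [0.3, -0.2, -0.6]
grip_width: 0.384
```

>>> {"name": "drive_tool", "arguments": {
  "gripper": [1,1,1,1,1,1,1],
  "offset": [
    [0.001,0.02,0],
    [0.001,0.03,0],
    [0,0.03,0],
    [0,0.02,0],
    [0,0.015,0],
    [0,0,0],
    [0,0,0]
  ],
  "turn": [0,0,0,0,0,0,0]
}}

```text
time_s: 7.55
eef_pos: [440.2, -266.9, 110.7]
ee_rot: [0.501, -0.499, -0.5, 0.5]
force: [0.1, 0.9, -0.3]
grip_width: 0.388
```

```bash
python3 snap.py a3 440 -270 100 40; python3 -c "
from h import *
print(ctrl.sense()['eef_pos'])
for n in ('top','side'):
    P=cloud(n,np.load(n+'_a3.npy')); print(n,proj(n,ctrl.sense()['eef_pos']),proj(n,(441.5,-269,85)))
    for q in ('cap_small','bottle_small'):
        print(q,[(round(x['score'],2),c2w(n,x['centre']).round(1)) for x in ctrl.pinpoint(n,q)[:2]])
"
```

```text
top crop origin 318 181 scale 5.0
side crop origin 291 96 scale 5.0
[ 440.86742175 -267.76866848  112.14837891]
top (np.float64(358.51885344435436), np.float64(221.1417608733768)) (np.float64(356.89264541421375), np.float64(221.15150012608092))
cap_small []
bottle_small []
side (np.float64(331.79632228835175), np.float64(132.8146709331277)) (np.float64(330.6192446765083), np.float64(141.1471914771675))
cap_small [(0.58, array([ 440.5, -267.9,  103.4]))]
bottle_small [(0.89, array([ 442.2, -271.4,   -0.8]))]
```

View pics/a3.png

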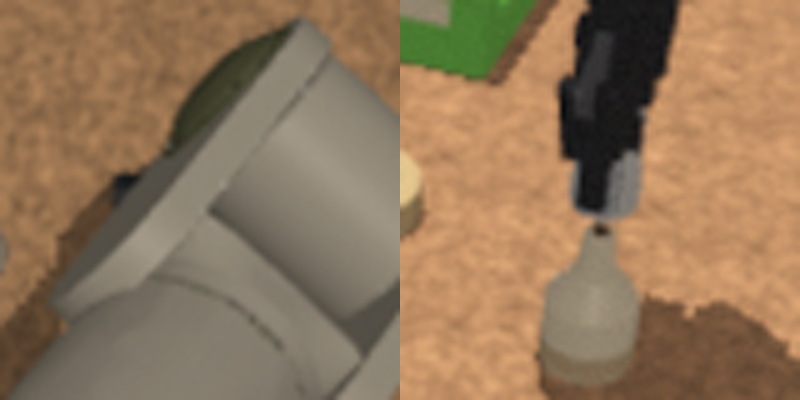

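>>> {"name": "drive_tool", "arguments": {
  "gripper": [1,1,1,1,1,1,1],
  "offset": [
    [-0.001,0,-0.003],
    [0,0.006,0],
    [0,0.006,0],
    [0,0.006,0],
    [0,0.005,0],
    [0,0.004,0],
    [0,0,0]
  ],
  "turn": [0,0,0,0,0,0,0]
}}

```text
time_s: 8.43
eef_pos: [443.1, -268.5, 83.2]
ee_rot: [0.501, -0.5, -0.5, 0.5]
force: [-0.2, -0.5, -0.5]
grip_width: 0.387
```

```bash
python3 snap.py a4 440 -270 80 40; python3 -c "
from h import *
print(ctrl.sense()['eef_pos'],ctrl.sense()['force'])"
```

```text
top crop origin 316 181 scale 5.0
side crop origin 291 102 scale 5.0
[ 443.47195617 -268.81224043   84.17624103] [ 0.22339482  0.19741192 -0.80962689]
```

View pics/a4.png

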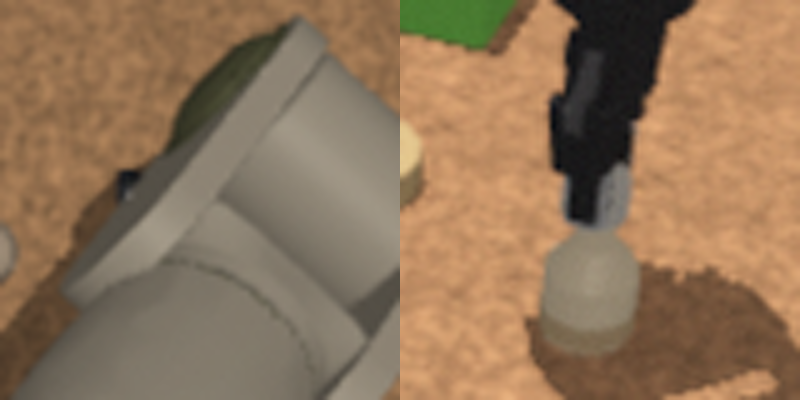

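>>> {"name": "drive_tool", "arguments": {
  "gripper": [1,1,1,1,1,1],
  "offset": [
    [0,0.004,0],
    [0,0.004,0],
    [0,0.003,0],
    [0,0.002,0],
    [0,0.0,0],
    [0,0,0]
  ],
  "turn": [0,0,0,0,0,0]
}}

```text
time_s: 9.03
eef_pos: [443.5, -268.8, 71.2]
ee_rot: [0.5, -0.5, -0.5, 0.5]
force: [0.7, -0.2, -0.4]
grip_width: 0.386
```

>>> {"name": "drive_tool", "arguments": {
  "gripper": [1,1,0.5,0.4,0.3,0.3,0.3],
  "offset": [
    [0,0.001,0],
    [0,0,0],
    [0,0,0],
    [0,0,0],
    [0,0,0],
    [0,0,0],
    [0,0,0]
  ],
  "turn": [0,0,0,0,0,0,0]
}}

```text
time_s: 9.62
eef_pos: [443.5, -268.8, 70.2]
ee_rot: [0.5, -0.5, -0.5, 0.5]
force: [0.2, -0.9, 0.1]
grip_width: 0.705
```

>>> {"name": "drive_tool", "arguments": {
  "gripper": [0.3,0.3,0.3,0.3,0.3,0.3,0.2,0,0,0,0,0,0,0,0,0],
  "offset": [
    [0,-0.01,0],
    [0,-0.02,0],
    [0,-0.025,0],
    [0,-0.025,0],
    [0,-0.025,0],
    [0,-0.025,0],
    [0.015,-0.025,0],
    [0.03,0,0],
    [0.03,0,0],
    [0.03,0,0],
    [0.03,0,0],
    [0.03,0,0],
    [0.03,0,0],
    [0.03,0,0],
    [0.03,0,0],
    [0.03,0,0]
  ],
  "turn": [0,0,0,0,0,0,0,0,0,0,0,0,0,0,0,0]
}}

```text
time_s: 10.95
eef_pos: [443.3, 17.7, 226.1]
ee_rot: [-0.5, 0.5, 0.5, -0.5]
force: [0.5, -0.1, -0.6]
grip_width: 1.0
```

```bash
python3 snap.py a5 440 -270 80 40; cat > meas.py <<'E'
import sys; from h import *
tag=sys.argv[1]; x,y,z,R=map(float,sys.argv[2:6])
for n in ("top","side"):
    d=np.load(f"{n}_{tag}.npy"); P=cloud(n,d)
    m=(d>0)&(np.hypot(P[...,0]-x,P[...,1]-y)<R)&(abs(P[...,2]-z)<5); T=P[m]
    if len(T)<4: print(n,'few'); continue
    c,r=cv2.minEnclosingCircle(T[:,:2].astype(np.float32)); A=np.c_[T[:,:2]-T[:,:2].mean(0),np.ones(len(T))]
    print(n,len(T),'z',np.median(T[:,2]).round(1),'c',np.round(c,1),'r',round(r,1),'tilt',np.linalg.lstsq(A,T[:,2],rcond=None)[0][:2].round(3))
E
python3 meas.py a5 441 -269 89 22; echo stack; python3 meas.py a5 450 300 72 28;python3 meas.py a5 450 300 48 34;
```

```text
top crop origin 316 181 scale 5.0
side crop origin 291 102 scale 5.0
top 125 z 89.8 c [ 443.2 -269.7] r 17.9 tilt [0.001 0.004]
side 97 z 87.5 c [ 443.7 -268.7] r 19.0 tilt [ 0.014 -0.011]
stack
top 207 z 72.2 c [450.7 300.2] r 23.5 tilt [-0.012  0.007]
side 513 z 71.1 c [449.7 301.7] r 23.2 tilt [-0.003 -0.007]
top 85 z 48.3 c [451.1 298.2] r 29.2 tilt [0.017 0.029]
side 227 z 47.1 c [448.3 302.8] r 28.4 tilt [0.    0.004]
```

View pics/a5.png

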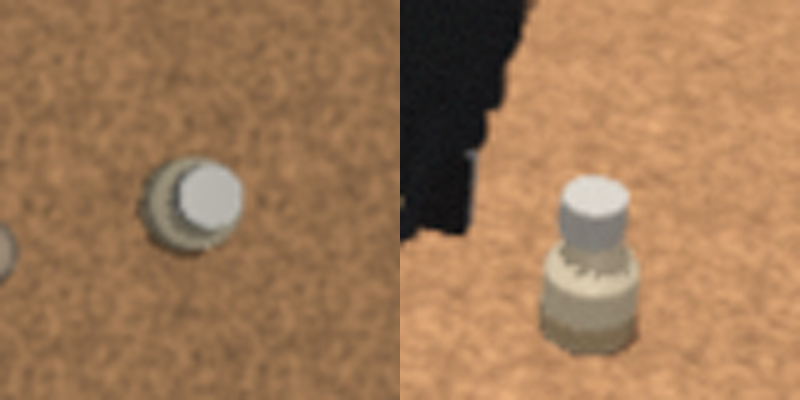

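>>> {"name": "drive_tool", "arguments": {
  "gripper": [0,0,0,0,0,0,0,0,0,0,0,0,0,0,0,0,0,0,0,0],
  "offset": [
    [0.02,0,-0.0035],
    [0.03,0,-0.0035],
    [0.033,0,0],
    [0.033,0,0],
    [0.033,0,0],
    [0.033,0,0],
    [0.033,0,0],
    [0.033,0,0],
    [0.025,0,0],
    [0.011,0,0],
    [0,0.02,0],
    [0,0.023,0],
    [0,0.023,0],
    [0,0.023,0],
    [0,0.023,0],
    [0,0.023,0],
    [0,0.018,0],
    [0,0.01,0],
    [0,0.008,0],
    [0,0,0]
  ],
  "turn": [0,0,0,0,0,0,0,0,0,0,0,0,0,0,0,0,0,0,0,0]
}}

```text
time_s: 12.72
eef_pos: [450.7, 299.6, 53.6]
ee_rot: [0.5, -0.5, -0.499, 0.5]
force: [-0.8, -0.6, 0.2]
grip_width: 0.999
```

```bash
python3 -c "
from h import *
print(ctrl.sense()['eef_pos'],ctrl.sense()['force'])"
```

```text
[450.71281839 299.58857641  53.57432054] [-0.8472443  -0.56758577  0.20561443]
```

>>> {"name": "drive_tool", "arguments": {
  "gripper": [0.3,0.38,0.43,0.5,0.7,1,1,1,1],
  "offset": [
    [0.001,0,0],
    [0,0,0],
    [0,0,0],
    [0,0,0],
    [0,0,0],
    [0,0,0],
    [0,0,0],
    [0,0,0],
    [0,0,0]
  ],
  "turn": [0,0,0,0,0,0,0,0,0]
}}

```text
time_s: 13.47
eef_pos: [451.3, 301.4, 55.4]
ee_rot: [-0.5, 0.5, 0.5, -0.499]
force: [-1.5, -0.7, 5.5]
grip_width: 0.53
```

>>> {"name": "drive_tool", "arguments": {
  "gripper": [1,1,1,1,1,1,1,1,1],
  "offset": [
    [0,-0.003,0],
    [0,-0.006,0],
    [0,-0.012,0],
    [0,-0.018,0],
    [0,-0.02,0],
    [0,-0.02,0],
    [0,-0.02,0],
    [0,-0.02,0],
    [0,-0.01,0]
  ],
  "turn": [0,0,0,0,0,0,0,0,0]
}}

```text
time_s: 14.22
eef_pos: [451.4, 301.5, 186.2]
ee_rot: [-0.5, 0.501, 0.501, -0.499]
force: [-0.5, -0.5, 0.8]
grip_width: 0.526
```

```bash
python3 snap.py b1 450 300 100 60;python3 meas.py b1 450 300 48 34;python3 meas.py b1 450 300 72 34;
```

```text
top crop origin 86 161 scale 3.3333333333333335
side crop origin 163 257 scale 3.3333333333333335
top 115 z 47.7 c [451.  298.1] r 28.3 tilt [-0.005 -0.012]
side 760 z 47.0 c [449.7 301.7] r 29.2 tilt [ 0.    -0.002]
top few
side few
```

View pics/b1.png

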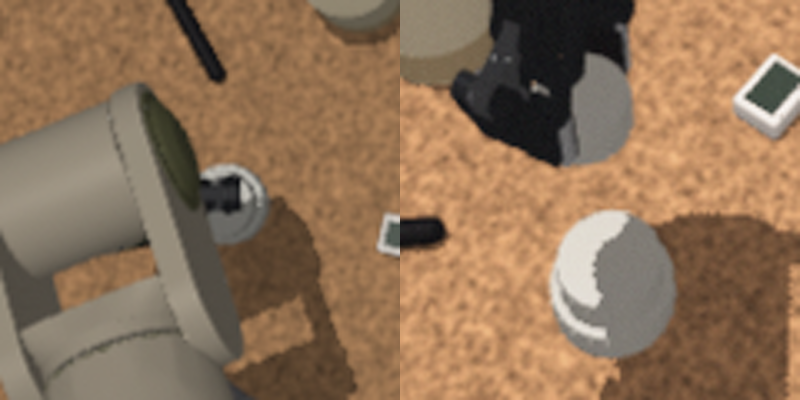

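>>> {"name": "drive_tool", "arguments": {
  "gripper": [1,1,1,1,1,1,1,1,1,1,1,1,1,1,1,1,1],
  "offset": [
    [-0.015,0,0.0005],
    [-0.025,0,0],
    [-0.03,0,0],
    [-0.032,0,0],
    [-0.032,0,0],
    [-0.032,0,0],
    [-0.032,0,0],
    [-0.032,0,0],
    [-0.03,0,0],
    [-0.027,0,0],
    [-0.018,0,0],
    [-0.005,0.01,0],
    [0,0.02,0],
    [0,0.02,0],
    [0,0.008,0],
    [0,0,0],
    [0,0,0]
  ],
  "turn": [0,0,0,0,0,0,0,0,0,0,0,0,0,0,0,0,0]
}}

```text
time_s: 15.73
eef_pos: [450.1, -8.7, 125.2]
ee_rot: [0.5, -0.5, -0.5, 0.5]
force: [-0.4, -0.7, -0.7]
grip_width: 0.523
```

```bash
python3 snap.py b2 450 -9 110 50; python3 -c "
from h import *
print(ctrl.sense()['eef_pos'],proj('side',(449.6,-9.2,100)),proj('side',(449.6,-9.2,124)))"
```

```text
top crop origin 211 169 scale 4.0
side crop origin 240 147 scale 4.0
[450.6135995   -8.80965275 126.07821361] (np.float64(290.9758498699094), np.float64(200.49876257692821)) (np.float64(291.3612104499937), np.float64(192.5545779085884))
```

View pics/b2.png

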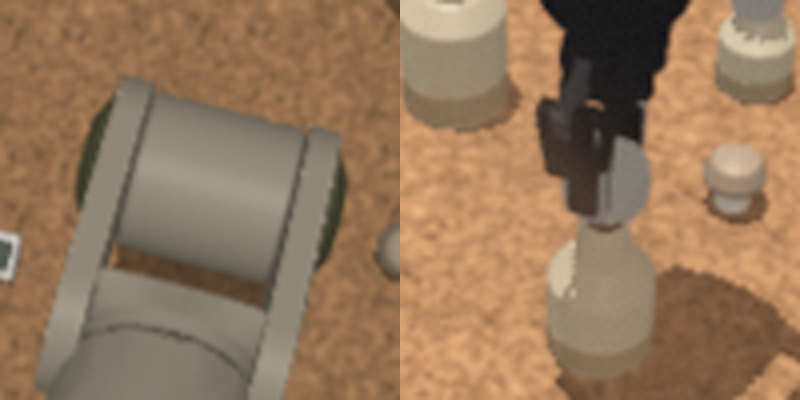

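>>> {"name": "drive_tool", "arguments": {
  "gripper": [1,1,1,1,1,1,1],
  "offset": [
    [0,0,-0.001],
    [0,0.006,0],
    [0,0.007,0],
    [0,0.007,0],
    [0,0.006,0],
    [0,0.004,0],
    [0,0,0]
  ],
  "turn": [0,0,0,0,0,0,0]
}}

```text
time_s: 16.42
eef_pos: [450.6, -8.7, 94.3]
ee_rot: [0.501, -0.5, -0.5, 0.5]
force: [-0.3, -0.0, -0.2]
grip_width: 0.522
```

>>> {"name": "drive_tool", "arguments": {
  "gripper": [1,1,1,1,1],
  "offset": [
    [0,0.003,0],
    [0,0.003,0],
    [0,0.002,0],
    [0,0,0],
    [0,0,0]
  ],
  "turn": [0,0,0,0,0]
}}

```text
time_s: 16.83
eef_pos: [451.4, -8.8, 87.5]
ee_rot: [-0.5, 0.5, 0.5, -0.5]
force: [0.7, -0.8, 2.2]
grip_width: 0.525
```

>>> {"name": "drive_tool", "arguments": {
  "gripper": [0.4,0.3,0.2,0.15,0.15,0.15],
  "offset": [
    [0,0,0],
    [0,0,0],
    [0,0,0],
    [0,0,0],
    [0,0,0],
    [0,0,0]
  ],
  "turn": [0,0,0,0,0,0]
}}

```text
time_s: 17.33
eef_pos: [451.1, -8.8, 87.3]
ee_rot: [0.5, -0.5, -0.5, 0.5]
force: [-0.5, -0.4, -0.4]
grip_width: 0.854
```

>>> {"name": "drive_tool", "arguments": {
  "gripper": [0.15,0.15,0.15,0.1,0,0,0,0,0,0,0],
  "offset": [
    [0,-0.01,0],
    [0,-0.02,0],
    [0,-0.025,0],
    [0,-0.025,0],
    [0.01,-0.02,0],
    [0.03,0,0],
    [0.03,0,0],
    [0.03,0,0],
    [0.03,0,0],
    [0.03,0,0],
    [0.03,0,0]
  ],
  "turn": [0,0,0,0,0,0,0,0,0,0,0]
}}

```text
time_s: 18.25
eef_pos: [451.0, 182.7, 187.3]
ee_rot: [-0.5, 0.5, 0.5, -0.5]
force: [0.0, -0.7, 0.7]
grip_width: 1.001
```

```bash
python3 snap.py b3 450 -9 90 50; python3 meas.py b3 450 -9 104 30; python3 meas.py b3 450 300 48 34; python3 -c "
from h import *
print(ctrl.sense()['eef_pos'])"
```

```text
top crop origin 211 169 scale 4.0
side crop origin 240 153 scale 4.0
top 213 z 104.6 c [451.4  -9.6] r 23.0 tilt [-0.025 -0.01 ]
side 265 z 102.7 c [451.5  -7.4] r 24.4 tilt [ 0.003 -0.004]
top few
side 761 z 47.1 c [449.9 302.1] r 29.2 tilt [ 0.003 -0.007]
[450.72260493 184.26479817 187.19022104]
```

View pics/b3.png

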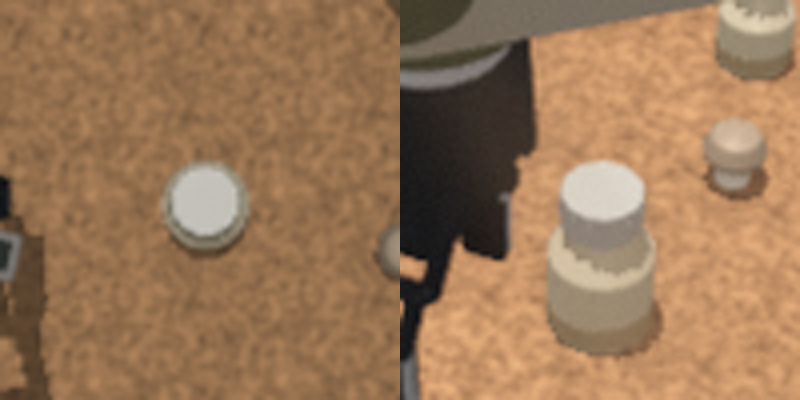

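>>> {"name": "drive_tool", "arguments": {
  "gripper": [0,0,0,0,0,0,0,0,0,0,0,0,0,0,0],
  "offset": [
    [0.02,0,0.0005],
    [0.03,0,0],
    [0.03,0,0],
    [0.025,0,0],
    [0.012,0,0],
    [0,0.015,0],
    [0,0.022,0],
    [0,0.023,0],
    [0,0.023,0],
    [0,0.023,0],
    [0,0.023,0],
    [0,0.018,0],
    [0,0.008,0],
    [0,0.004,0],
    [0,0,0]
  ],
  "turn": [0,0,0,0,0,0,0,0,0,0,0,0,0,0,0]
}}

```text
time_s: 19.6
eef_pos: [450.9, 297.8, 28.2]
ee_rot: [0.5, -0.5, -0.5, 0.5]
force: [0.6, 0.5, 0.0]
grip_width: 1.0
```

>>> {"name": "drive_tool", "arguments": {
  "gripper": [0.2,0.25,0.3,0.4,0.6,1,1,1,1],
  "offset": [
    [0,0,0],
    [0,0,0],
    [0,0,0],
    [0,0,0],
    [0,0,0],
    [0,0,0],
    [0,0,0],
    [0,0,0],
    [0,0,0]
  ],
  "turn": [0,0,0,0,0,0,0,0,0]
}}

```text
time_s: 20.35
eef_pos: [451.3, 298.4, 29.6]
ee_rot: [-0.5, 0.5, 0.5, -0.499]
force: [-1.9, -1.4, 6.8]
grip_width: 0.658
```

>>> {"name": "drive_tool", "arguments": {
  "gripper": [1,1,1,1,1,1,1,1,1,1,1],
  "offset": [
    [0,-0.003,0],
    [0,-0.006,0],
    [0,-0.012,0],
    [0,-0.018,0],
    [0,-0.022,0],
    [0,-0.022,0],
    [0,-0.022,0],
    [0,-0.022,0],
    [0,-0.022,0],
    [0,-0.015,0],
    [0,-0.006,0]
  ],
  "turn": [0,0,0,0,0,0,0,0,0,0,0]
}}

```text
time_s: 21.27
eef_pos: [451.4, 298.5, 201.2]
ee_rot: [-0.5, 0.501, 0.501, -0.499]
force: [0.3, -0.1, 0.3]
grip_width: 0.656
```

```bash
python3 snap.py c1 450 300 80 70;python3 meas.py c1 450 300 24 40;python3 -c "
from h import *
print(ctrl.sense()['eef_pos'])"
```

```text
top crop origin 78 152 scale 2.857142857142857
side crop origin 154 244 scale 2.857142857142857
top 190 z 24.2 c [451.1 298.6] r 34.1 tilt [ 0.013 -0.013]
side 1043 z 23.1 c [449.5 301.4] r 34.0 tilt [ 0.001 -0.002]
[451.04022284 298.3033415  199.22622787]
```

View pics/c1.png

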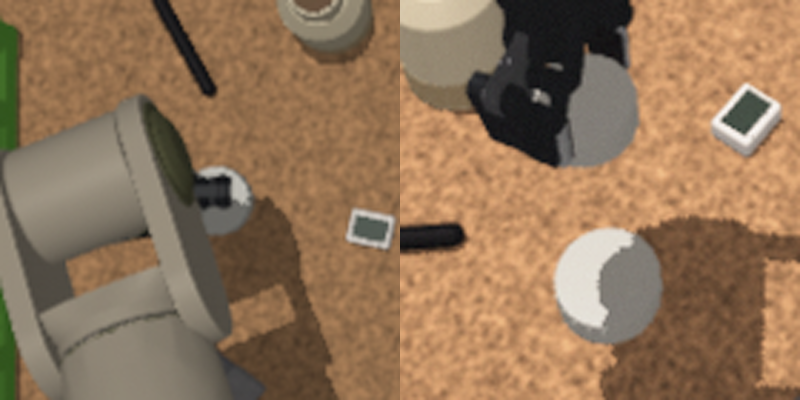

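>>> {"name": "drive_tool", "arguments": {
  "gripper": [1,1,1,1,1,1,1,1,1,1,1,1,1,1,1,1,1,1,1,1],
  "offset": [
    [-0.015,0,-0.005],
    [-0.025,0,-0.009],
    [-0.029,0,-0.0105],
    [-0.029,0,-0.0105],
    [-0.029,0,-0.0105],
    [-0.029,0,-0.0105],
    [-0.029,0,-0.0105],
    [-0.029,0,-0.0105],
    [-0.029,0,-0.0105],
    [-0.029,0,-0.0105],
    [-0.029,0,-0.0105],
    [-0.029,0,-0.0105],
    [-0.029,0,-0.0105],
    [-0.029,0,-0.0105],
    [-0.029,0,-0.0105],
    [-0.029,0,-0.0105],
    [-0.02,0,-0.007],
    [-0.007,0,-0.003],
    [0,0,0],
    [0,0,0]
  ],
  "turn": [0,0,0,0,0,0,0,0,0,0,0,0,0,0,0,0,0,0,0,0]
}}

```text
time_s: 23.03
eef_pos: [621.2, -174.1, 197.3]
ee_rot: [0.501, -0.499, -0.5, 0.5]
force: [-1.1, 1.1, 0.7]
grip_width: 0.657
```

>>> {"name": "drive_tool", "arguments": {
  "gripper": [1,1,1,1,1,1],
  "offset": [
    [0,0.015,0],
    [0,0.02,0],
    [0,0.015,0],
    [0,0.01,0],
    [0,0,0],
    [0,0,0]
  ],
  "turn": [0,0,0,0,0,0]
}}

```text
time_s: 23.53
eef_pos: [621.6, -174.1, 138.6]
ee_rot: [-0.5, 0.5, 0.5, -0.5]
force: [-0.4, 0.4, -0.2]
grip_width: 0.655
```

```bash
python3 snap.py c2 621 -174 120 50; python3 -c "
from h import *
print(ctrl.sense()['eef_pos'],proj('side',(621.2,-174.3,120)),proj('side',ctrl.sense()['eef_pos']))"
```

```text
top crop origin 271 104 scale 4.0
side crop origin 202 83 scale 4.0
[ 621.99741568 -174.66409167  139.58447889] (np.float64(252.37526110382504), np.float64(133.58452100753397)) (np.float64(251.91453177408107), np.float64(127.00479592171263))
```

View pics/c2.png

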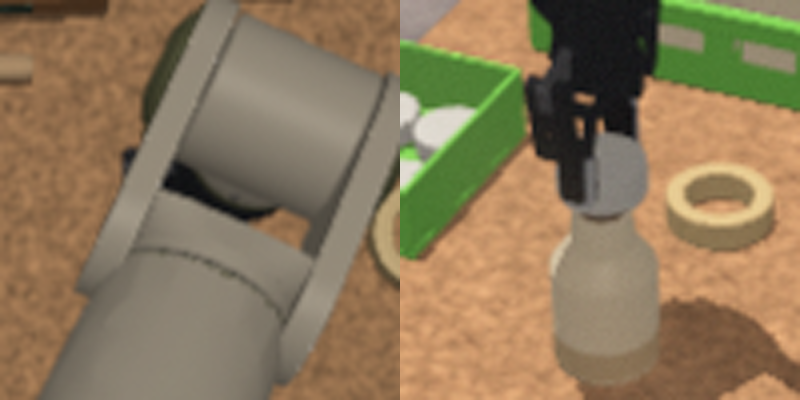

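>>> {"name": "drive_tool", "arguments": {
  "gripper": [1,1,1,1,1,1,1],
  "offset": [
    [0,0.004,0],
    [0,0.006,0],
    [0,0.007,0],
    [0,0.006,0],
    [0,0.004,0],
    [0,0.001,0],
    [0,0,0]
  ],
  "turn": [0,0,0,0,0,0,0]
}}

```text
time_s: 24.22
eef_pos: [621.4, -174.8, 109.8]
ee_rot: [0.5, -0.5, -0.5, 0.5]
force: [0.7, 0.0, -0.2]
grip_width: 0.657
```

>>> {"name": "drive_tool", "arguments": {
  "gripper": [1,1,1,1,1],
  "offset": [
    [0,0.002,0],
    [0,0.002,0],
    [0,0.001,0],
    [0,0,0],
    [0,0,0]
  ],
  "turn": [0,0,0,0,0]
}}

```text
time_s: 24.63
eef_pos: [621.7, -175.0, 105.7]
ee_rot: [-0.5, 0.5, 0.5, -0.5]
force: [-0.7, 0.3, 2.2]
grip_width: 0.66
```

Contact at the expected height; release and check.

>>> {"name": "drive_tool", "arguments": {
  "gripper": [0.25,0.15,0.05,0,0,0],
  "offset": [
    [0,0,0],
    [0,0,0],
    [0,0,0],
    [0,0,0],
    [0,0,0],
    [0,0,0]
  ],
  "turn": [0,0,0,0,0,0]
}}

```text
time_s: 25.13
eef_pos: [621.5, -174.9, 105.2]
ee_rot: [0.5, -0.5, -0.5, 0.5]
force: [0.1, 0.2, 0.1]
grip_width: 0.999
```

>>> {"name": "drive_tool", "arguments": {
  "gripper": [0,0,0,0,0,0,0,0,0,0,0,0,0,0],
  "offset": [
    [0,-0.01,0],
    [0,-0.02,0],
    [0,-0.02,0],
    [0,-0.02,0],
    [0,-0.02,0],
    [0.015,0,0.005],
    [0.029,0,0.0105],
    [0.029,0,0.0105],
    [0.029,0,0.0105],
    [0.029,0,0.0105],
    [0.029,0,0.0105],
    [0.029,0,0.0105],
    [0.029,0,0.0105],
    [0.029,0,0.0105]
  ],
  "turn": [0,0,0,0,0,0,0,0,0,0,0,0,0,0]
}}

```text
time_s: 26.3
eef_pos: [532.1, 73.4, 196.3]
ee_rot: [-0.5, 0.5, 0.5, -0.5]
force: [1.4, 0.2, 0.0]
grip_width: 1.001
```

```bash
python3 snap.py c3 621 -174 110 50; python3 meas.py c3 621 -174 124 36; python3 -c "
from h import *
print(ctrl.sense()['eef_pos'])"
```

```text
top crop origin 271 104 scale 4.0
side crop origin 202 86 scale 4.0
top 327 z 125.0 c [ 620.2 -175.5] r 28.7 tilt [ 0.022 -0.002]
side 51 z 122.4 c [ 605.8 -181. ] r 22.9 tilt [0.108 0.043]
[531.47572917  75.49862739 196.42880325]
```

View pics/c3.png

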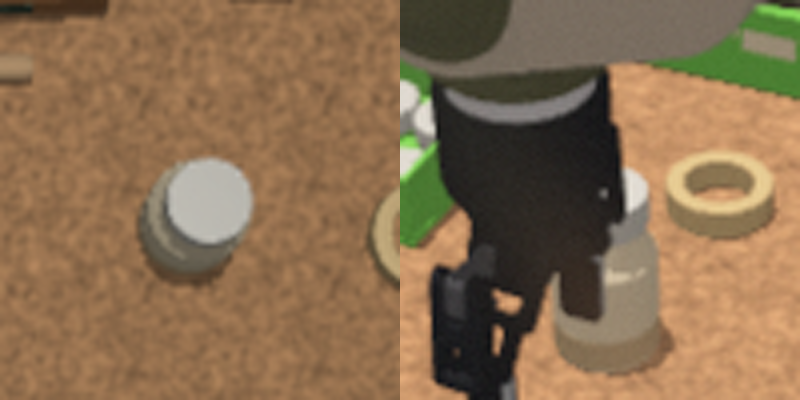

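>>> {"name": "drive_tool", "arguments": {
  "gripper": [0,0,0,0,0,0,0,0,0,0,0],
  "offset": [
    [0.017,0,0.007],
    [0.026,0,0.01],
    [0.028,0,0.01],
    [0.028,0,0.01],
    [0.028,0,0.01],
    [0.028,0,0.01],
    [0.028,0,0.01],
    [0.024,0,0.008],
    [0.0175,0,0.006],
    [0,0.01,0],
    [0,0.02,0]
  ],
  "turn": [0,0,0,0,0,0,0,0,0,0,0]
}}

```text
time_s: 27.32
eef_pos: [453.0, 297.3, 167.0]
ee_rot: [-0.499, 0.501, 0.502, -0.499]
force: [-0.4, -0.2, 0.1]
grip_width: 1.0
```

>>> {"name": "drive_tool", "arguments": {
  "gripper": [0,0,0,0,0,0,0,0],
  "offset": [
    [0,0.022,0],
    [0,0.023,0],
    [0,0.023,0],
    [0,0.022,0],
    [0,0.018,0],
    [0,0.007,0],
    [0,0,0],
    [0,0,0]
  ],
  "turn": [0,0,0,0,0,0,0,0]
}}

```text
time_s: 27.98
eef_pos: [452.5, 296.3, 50.9]
ee_rot: [-0.5, 0.5, 0.5, -0.5]
force: [-0.1, 0.8, -0.2]
grip_width: 0.997
```

>>> {"name": "drive_tool", "arguments": {
  "gripper": [0,0,0,0,0,0,0],
  "offset": [
    [0.004,0,0.0015],
    [0,0.012,0],
    [0,0.015,0],
    [0,0.012,0],
    [0,0.008,0],
    [0,0,0],
    [0,0,0]
  ],
  "turn": [0,0,0,0,0,0,0]
}}

```text
time_s: 28.57
eef_pos: [450.6, 300.9, 3.9]
ee_rot: [-0.5, 0.5, 0.5, -0.5]
force: [-0.7, 0.1, -0.0]
grip_width: 1.002
```

>>> {"name": "drive_tool", "arguments": {
  "gripper": [0.1,0.15,0.2,0.3,0.5,1,1,1],
  "offset": [
    [0,0,0],
    [0,0,0],
    [0,0,0],
    [0,0,0],
    [0,0,0],
    [0,0,0],
    [0,0,0],
    [0,0,0]
  ],
  "turn": [0,0,0,0,0,0,0,0]
}}

```text
time_s: 29.23
eef_pos: [450.8, 300.9, 4.6]
ee_rot: [-0.5, 0.5, 0.5, -0.499]
force: [-2.2, -0.8, 10.1]
grip_width: 0.78
```

>>> {"name": "drive_tool", "arguments": {
  "gripper": [1,1,1,1,1,1,1,1,1,1,1,1],
  "offset": [
    [0,-0.003,0],
    [0,-0.006,0],
    [0,-0.012,0],
    [0,-0.018,0],
    [0,-0.022,0],
    [0,-0.025,0],
    [0,-0.025,0],
    [0,-0.025,0],
    [0,-0.025,0],
    [0,-0.022,0],
    [0,-0.015,0],
    [0,-0.008,0]
  ],
  "turn": [0,0,0,0,0,0,0,0,0,0,0,0]
}}

```text
time_s: 30.23
eef_pos: [450.7, 300.9, 211.9]
ee_rot: [-0.5, 0.501, 0.501, -0.499]
force: [0.9, -1.3, -0.1]
grip_width: 0.786
```

```bash
python3 snap.py d1 450 300 130 70;python3 -c "
from h import *
print(ctrl.sense()['eef_pos'])"
```

```text
top crop origin 74 151 scale 2.857142857142857
side crop origin 151 238 scale 2.857142857142857
[450.61517131 300.81912684 210.45461906]
```

View pics/d1.png

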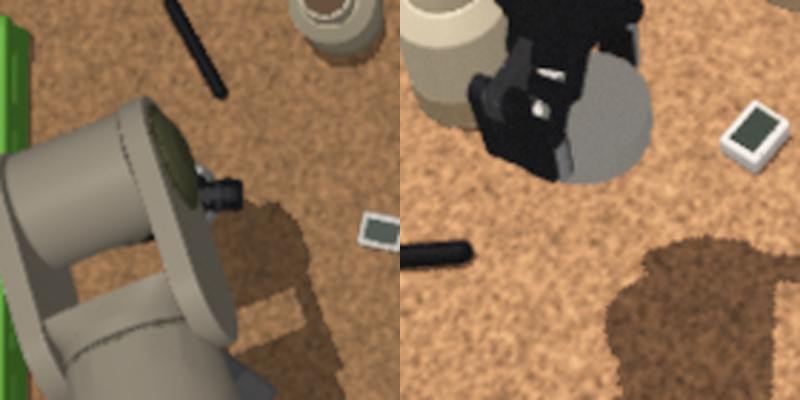

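>>> {"name": "drive_tool", "arguments": {
  "gripper": [1,1,1,1,1,1,1,1,1,1,1,1],
  "offset": [
    [-0.006,0,-0.01],
    [-0.012,0,-0.02],
    [-0.0138,0,-0.0225],
    [-0.0138,0,-0.0225],
    [-0.0138,0,-0.0225],
    [-0.0138,0,-0.0225],
    [-0.0138,0,-0.0225],
    [-0.0138,0,-0.0225],
    [-0.0105,0,-0.017],
    [-0.0042,0,-0.007],
    [0,0,0],
    [0,0,0]
  ],
  "turn": [0,0,0,0,0,0,0,0,0,0,0,0]
}}

```text
time_s: 31.33
eef_pos: [638.8, 185.1, 208.2]
ee_rot: [0.501, -0.5, -0.499, 0.5]
force: [0.4, 0.8, -0.4]
grip_width: 0.783
```

>>> {"name": "drive_tool", "arguments": {
  "gripper": [1,1,1,1,1,1],
  "offset": [
    [0,0.012,0],
    [0,0.018,0],
    [0,0.012,0],
    [0,0.008,0],
    [0,0,0],
    [0,0,0]
  ],
  "turn": [0,0,0,0,0,0]
}}

```text
time_s: 31.83
eef_pos: [638.9, 185.6, 159.7]
ee_rot: [-0.5, 0.5, 0.5, -0.5]
force: [-0.5, 0.6, 0.0]
grip_width: 0.782
```

```bash
python3 snap.py d2 640 185 130 60; python3 -c "
from h import *
print(ctrl.sense()['eef_pos'],proj('side',(639.6,185.3,140)),proj('side',ctrl.sense()['eef_pos']))"
```

```text
top crop origin 127 89 scale 3.3333333333333335
side crop origin 104 165 scale 3.3333333333333335
[639.42686754 185.40785648 160.49893615] (np.float64(164.1602290698118), np.float64(222.59707419590495)) (np.float64(162.30495295727357), np.float64(215.47753514794584))
```

View pics/d2.png

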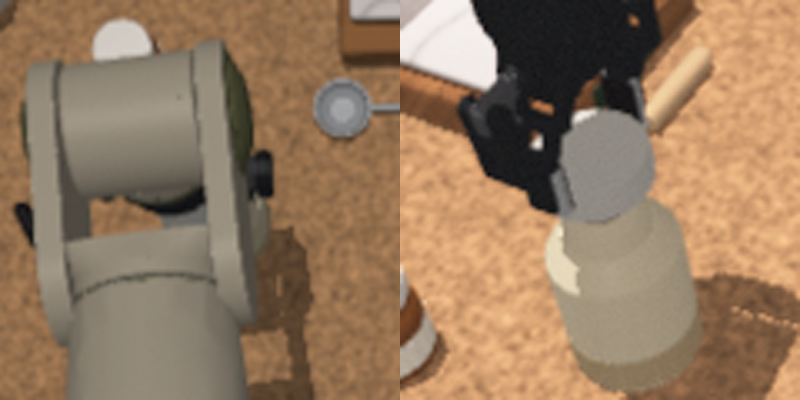

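>>> {"name": "drive_tool", "arguments": {
  "gripper": [1,1,1,1,1,1,1],
  "offset": [
    [0,0.005,0],
    [0,0.007,0],
    [0,0.008,0],
    [0,0.007,0],
    [0,0.004,0],
    [0,0,0],
    [0,0,0]
  ],
  "turn": [0,0,0,0,0,0,0]
}}

```text
time_s: 32.52
eef_pos: [639.2, 185.1, 128.1]
ee_rot: [0.5, -0.5, -0.5, 0.5]
force: [0.5, 0.1, 0.4]
grip_width: 0.781
```

>>> {"name": "drive_tool", "arguments": {
  "gripper": [1,1,1,1,1,1],
  "offset": [
    [0,0.002,0],
    [0,0.002,0],
    [0,0.001,0],
    [0,0,0],
    [0,0,0],
    [0,0,0]
  ],
  "turn": [0,0,0,0,0,0]
}}

```text
time_s: 33.02
eef_pos: [639.6, 185.1, 124.7]
ee_rot: [-0.5, 0.501, 0.5, -0.499]
force: [-3.4, -0.6, 5.7]
grip_width: 0.784
```

>>> {"name": "drive_tool", "arguments": {
  "gripper": [0.1,0.05,0,0,0,0],
  "offset": [
    [0,0,0],
    [0,0,0],
    [0,0,0],
    [0,0,0],
    [0,0,0],
    [0,0,0]
  ],
  "turn": [0,0,0,0,0,0]
}}

```text
time_s: 33.52
eef_pos: [639.2, 185.1, 123.2]
ee_rot: [0.5, -0.5, -0.5, 0.5]
force: [-0.4, -0.8, 0.0]
grip_width: 0.999
```

>>> {"name": "drive_tool", "arguments": {
  "gripper": [0,0,0,0,0,0,0,0,0,0,0,0,0,0,0,0,0],
  "offset": [
    [0,-0.005,0],
    [0,-0.015,0],
    [0,-0.02,0],
    [0,-0.02,0],
    [0,-0.02,0],
    [0,-0.02,0],
    [0,0,0.015],
    [0,0,0.025],
    [0,0,0.028],
    [0,0,0.028],
    [0,0,0.028],
    [0,0,0.028],
    [0,0,0.028],
    [0,0,0.028],
    [0,0,0.02],
    [0,0,0],
    [0,0,0]
  ],
  "turn": [0,0,0,0,0,0,0,0,0,0,0,0,0,0,0,0,0]
}}

```text
time_s: 34.93
eef_pos: [411.1, 185.3, 224.1]
ee_rot: [-0.5, 0.5, 0.5, -0.499]
force: [0.1, 0.3, 0.9]
grip_width: 0.998
```

```bash
python3 snap.py d3 640 185 130 60; for a in "640 185 144 42" "621 -174 124 36" "450 -9 104 30" "441 -269 89 22"; do echo $a; python3 meas.py d3 $a; done; python3 -c "
from h import *
print(ctrl.sense())"
```

```text
top crop origin 127 89 scale 3.3333333333333335
side crop origin 104 165 scale 3.3333333333333335
640 185 144 42
top 489 z 144.3 c [639.7 184.1] r 34.1 tilt [ 0.009 -0.007]
side 737 z 142.7 c [639.5 186.3] r 34.9 tilt [ 0.003 -0.005]
621 -174 124 36
top 331 z 124.9 c [ 620.6 -175.4] r 28.7 tilt [-0.012 -0.004]
side few
450 -9 104 30
top 209 z 104.4 c [451.5  -9.9] r 23.0 tilt [-0.     0.017]
side 150 z 103.1 c [448.1  -8.8] r 22.8 tilt [ 0.003 -0.009]
441 -269 89 22
top 124 z 89.5 c [ 444.4 -269.4] r 18.1 tilt [-0.025  0.018]
side 16 z 85.7 c [ 435.7 -258.5] r 13.1 tilt [-0.162  0.252]
{'time_s': 35.0333, 'joints': array([ 1.62046135e-01,  1.56726174e-01,  1.71721543e+00, -7.35534508e-05,
        1.26670380e+00, -1.40797405e+00]), 'dq': array([-0.00273066,  0.01360981, -0.00301767,  0.00091401, -0.00155242,
        0.00074276]), 'tau': array([ 3.33907362e-01, -3.39381194e+01, -2.50735295e+01,  6.57125405e-03,
        2.51200330e-02,  1.02213271e-03]), 'eef_pos': array([412.00124919, 185.17948192, 223.63597565]), 'ee_rot': array([-0.49997289,  0.500404  ,  0.50006889, -0.49955386]), 'force': array([-0.03742243, -0.78102134, -0.65799183]), 'wrist_torque': array([ 0.01493952, -0.03869656,  0.04482166]), 'grip_width': 0.9987937309902244}
```

View pics/d3.png

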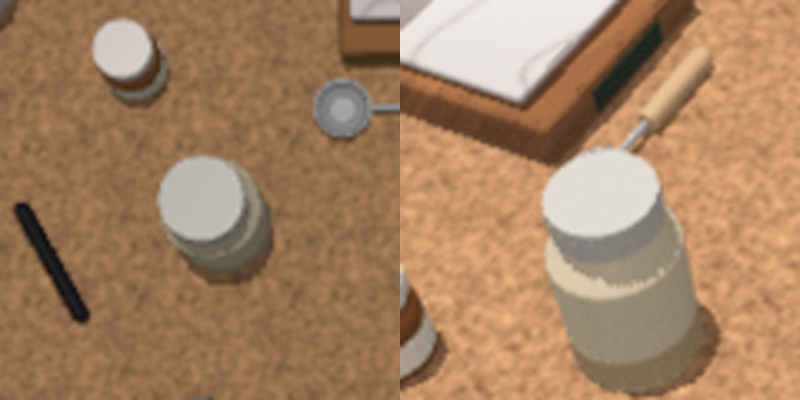

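View pics/side_d3_full.png

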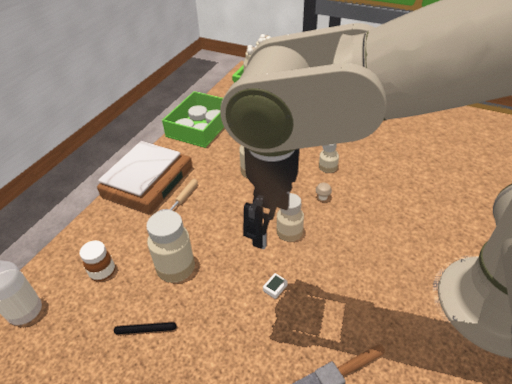

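View pics/top_d3_full.png

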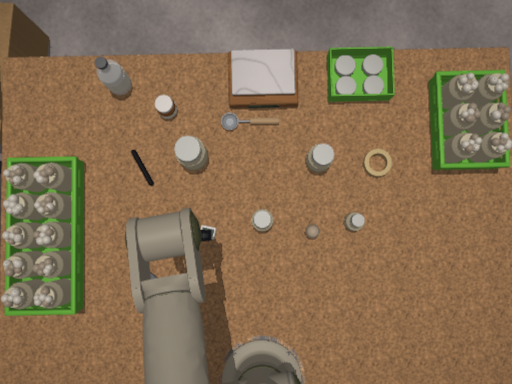

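>>> {"name": "drive_tool", "arguments": {
  "gripper": [0,0,0,0,0,0,0,0,0,0],
  "offset": [
    [0.02,0,0],
    [0.028,0,0],
    [0.028,0,0],
    [0.028,0,0],
    [0.028,0,0],
    [0.028,0,0],
    [0.015,0,0],
    [0,0,0],
    [0,0,0],
    [0,0,0]
  ],
  "turn": [0,0,0,0,0,0,0,0,0,0]
}}

```text
time_s: 35.87
eef_pos: [411.8, 359.5, 223.0]
ee_rot: [-0.5, 0.5, 0.499, -0.5]
force: [0.0, -0.2, -0.2]
grip_width: 1.001
```

```bash
python3 snap.py e1 621 -174 115 50; for a in "640 185 144 42" "621 -174 124 36" "450 -9 104 30" "441 -269 89 22"; do echo $a; python3 meas.py e1 $a; done; python3 - <<'E'
from h import *
for n in ("top","side"):
    for q in ["bottle_giant","bottle_large","bottle_medium","bottle_small","mushroom","hygrometer"]:
        r=ctrl.pinpoint(n,q)[:2]
        print(n,q,[(round(x['score'],2),c2w(n,x['centre']).round(1).tolist()) for x in r])
E
```

```text
top crop origin 271 104 scale 4.0
side crop origin 202 85 scale 4.0
640 185 144 42
top 488 z 144.4 c [639.9 183.3] r 34.6 tilt [ 0.01  -0.001]
side few
621 -174 124 36
top 334 z 125.1 c [ 620.7 -175.4] r 28.8 tilt [-0.015  0.002]
side few
450 -9 104 30
top 210 z 104.5 c [451.4  -9.6] r 23.0 tilt [ 0.002 -0.005]
side few
441 -269 89 22
top 119 z 89.5 c [ 443.8 -269.5] r 17.6 tilt [ 0.049 -0.018]
side few
top bottle_giant [(0.6, [643.2, 182.5, -1.1])]
top bottle_large [(0.83, [622.9, -179.0, -1.4])]
top bottle_medium [(0.53, [453.8, -8.9, -0.7]), (0.25, [643.5, 181.3, 118.7])]
top bottle_small [(0.64, [445.8, -271.7, 6.2])]
top mushroom [(0.65, [419.3, -149.6, 0.4])]
top hygrometer [(0.67, [425.2, 141.2, 3.2])]
side bottle_giant [(0.97, [640.6, 187.1, -3.0])]
side bottle_large []
side bottle_medium []
side bottle_small []
side mushroom []
side hygrometer [(0.84, [424.8, 143.7, -3.6])]
```

View pics/side_e1_full.png

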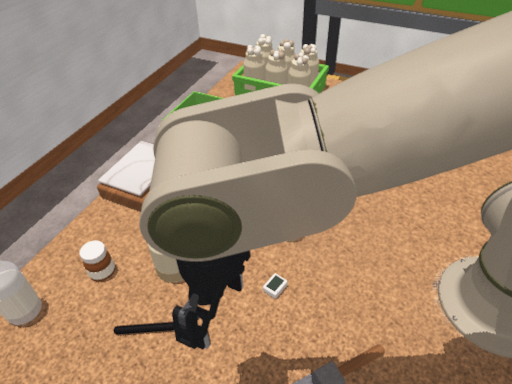

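>>> {"name": "drive_tool", "arguments": {
  "gripper": [0,0,0,0,0,0,0,0,0,0,0,0,0,0,0],
  "offset": [
    [0.008,0,0.012],
    [0.012,0,0.021],
    [0.012,0,0.022],
    [0.012,0,0.022],
    [0.012,0,0.022],
    [0.012,0,0.022],
    [0.012,0,0.022],
    [0.012,0,0.022],
    [0.012,0,0.022],
    [0.012,0,0.022],
    [0.012,0,0.022],
    [0.012,0,0.02],
    [0.008,0,0.012],
    [0,0,0],
    [0,0,0]
  ],
  "turn": [0,0,0,0,0,0,0,0,0,0,0,0,0,0,0]
}}

```text
time_s: 37.82
eef_pos: [147.6, 508.5, 223.2]
ee_rot: [0.5, -0.5, -0.5, 0.5]
force: [-0.2, -0.2, -0.7]
grip_width: 1.002
```

```bash
python3 snap.py e2 621 -174 115 50; for a in "640 185 144 42" "621 -174 124 36" "450 -9 104 30" "441 -269 89 22"; do echo $a; python3 meas.py e2 $a; done
```

```text
top crop origin 271 104 scale 4.0
side crop origin 202 85 scale 4.0
640 185 144 42
top 477 z 144.5 c [639.4 184.2] r 34.1 tilt [ 0.001 -0.004]
side 743 z 142.9 c [639.5 186.8] r 35.5 tilt [ 0.004 -0.004]
621 -174 124 36
top 321 z 124.9 c [ 620.7 -175.7] r 28.7 tilt [ 0.006 -0.   ]
side 256 z 122.4 c [ 619.1 -172.8] r 31.6 tilt [0.001 0.002]
450 -9 104 30
top 211 z 104.5 c [451.4  -9.8] r 22.9 tilt [-0.016  0.   ]
side 261 z 102.8 c [450.4  -7.2] r 24.0 tilt [ 0.008 -0.007]
441 -269 89 22
top 114 z 89.7 c [ 443.8 -270. ] r 18.3 tilt [-0.01   0.011]
side 96 z 87.5 c [ 442.3 -266.5] r 18.3 tilt [ 0.019 -0.009]
```

View pics/side_e2_full.png

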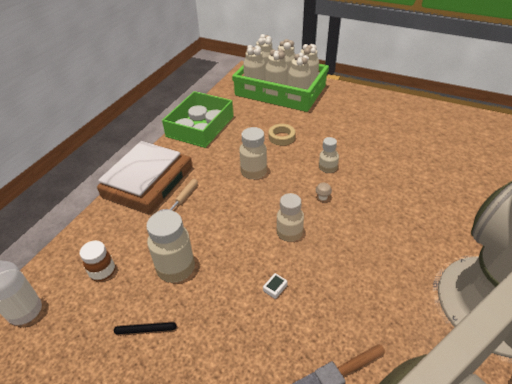

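All four caps are flat and at the right height; each reads the expected 4 mm above its bottle's earlier mouth reading in both views. Handing in.

```bash
python3 -c "
from rig import ctrl
print(ctrl.finish_job())"
```

```text
the job is handed in; nothing more can be done
None
```

I took the stack apart from the top down, placed each cap on the bottle of its own size, and handed the job in at about 38 s. The hand-in gave no verdict.

**Cap height:** in both cameras every cap top reads about 4 mm above the mouth height I measured for its bottle before the job, so all four are fully home. Top-camera readings of the cap tops are 144.5, 124.9, 104.5 and 89.7 mm, against expected heights of 144, 124, 104 and 89 mm.

**Tilt and centring:** measured tilts are about 0.02 or less. Cap centres lie within about 3 mm of the bottle axes.

**What stood still:** the bottles, mushroom and hygrometer show no movement beyond the position detector's error of about 4 mm. The arm was parked clear of everything, with the gripper open.

**Disagreements in the checks:**
- The side camera reads 1 to 2 mm low in height and about 2 mm off in y against the top camera. The same offset was there before I moved anything, so I treated it as calibration error.
- One side-camera reading of the large and small caps was blocked by the arm. I repeated it after moving the arm away, and it was good.

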